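# Free the rear drawing template from a crowded hook

### The arm

A 7-joint arm with a two-finger parallel gripper is mounted at the origin on the work surface. World frame = base frame: x ahead of the robot, y to its left, z up, the work surface at z = 0. Lengths are in m, angles in degrees, forces in N, time in s.
With the tool pointing down it reaches from about 0.425 to 0.875 m from the base axis. Payload 4.7 kg.
Tool frame: the origin (TCP) lies between the finger pads; the fingertips stand 11 mm ahead of it and the grasp point (between the pads) lies 8 mm behind it (env.tcp_to_tips is the distance from the TCP to the fingertips, in m); z points along the fingers, y is the line along which they close (so a half turn about z gives the same grasp; the last joint's range is limited). The gripper opens to 87 mm and grips with 3 to 60 N. Pads are 19 mm wide; open, the fingers measure 117 mm over their backs; the gripper's body (75 mm by 190 mm) begins 51 mm behind the grasp point.
Start: joints at [-66.687, 18.392, -4.016, 83.108, 1.295, 78.541, -3.26], TCP at [0.249, 0.601, 0.234] pointing down, gripper open.
Joint ranges: [-163.93, 163.93], [-17.29, 119.83], [-79.2, 71.16], [3.27, 140.29], [-89.18, 269.18], [5.43, 117.66], [-154.24, 154.24]. Speed limits (degrees/s): [147.25, 147.25, 180, 180, 180, 180, 180].

### API

Orientations are given as [roll, pitch, yaw] about the fixed x, y, z axes, in that order (R = Rz(yaw) Ry(pitch) Rx(roll)).
In Python, from cell import env, viewer gives the robot as it stands.
- The arm moves only by the tool step_arm, never from a script. Its arguments are lists of equal length, an entry for each row: "delta_pos": the shift along the tool's x, y, z in units of 0.2 m (1.0 is 0.2 m), a list of three; "rot": the turn, a rotation vector about the tool's x, y, z in units of 1.5 rad (1.0 is 1.5 rad), a list of three; "gripper": the gripper command: -1 is shut, 1 is fully open, values between are in proportion. A call has 1 to 20 rows; each row is the pose to reach, as a shift and turn from the pose commanded when the call began, along the tool's axes at that moment; what a row does not reach only later rows make up. A row lasts 1/8 s, in which the tool goes at most 62.5 mm and 10.7 degrees, less where a joint would pass 70% of its speed; a pose out of reach is approached as far as the arm can. A call with a number of a shift or a turn outside -1 to 1 is refused whole. A call with a gripper value outside its range is refused whole. The fingers move at their own pace and stop on an object; "squeeze" is the grip in N (left out, the last holds). Time passes only in rows, so rows that repeat a pose let the fingers close. It gives the time, the measured TCP pose, the force, the opening and the grip force at its end, in the units of the state.
- env.get_obs(): the state, without advancing time (a new reading comes with each control period).
- viewer.read_camera(name): name is "side" or "top" or "wrist"; returns a dict with "img" (420x560x3 uint8, red, green, blue), "fx", "fy", "cx", "cy" (pixels), "pose" (4x4, takes a point from camera to world coordinates). Camera axes: x right, y down, z forward; pixel columns grow to the right and rows downward; lengths in m; the calibration is good to about 2 mm. A picture is of the moment at which its call begins. There is no depth.
- env.sign_off(): hands the job in; it is judged then, once.
The state is a dict: "time_s": time; "qpos": joint angles; "joint_velocities": joint speeds; "effort": joint torques, N m; "tool_pos": TCP position; "tool_rot": TCP orientation; "force": force on the tool from outside, world axes, zero at the start; "wrist_torque": the same for the moment, N m; "grip_width": finger opening in m; "grasp_force": force on a finger pad.
Only numpy, scipy, OpenCV 4.12 (cv2) and the standard library are available. Lean on these libraries where they do the work, as an engineer would, in place of code of your own. Each camera call takes 0.05 s, during which the arm holds its last target. There are 200 camera calls.

### The job

In the studio, fetch the narrow ladder-shaped template from the back of the full hook: first hang the two templates in front of it on the spare hook, one after the other, each slid right back against the collar or the template already there, then stand the ladder-shaped one upright, right down in the slot of the wooden desk stand. Feel your way gently, never knocking or pressing hard: the spare hook is clamped at a height and slope that nobody has measured. Leave the tub, tape and bottle where they are.

Things in the scene. Friction and masses are not known exactly. Their poses are not given: they have to be found in the camera images.
- full_stand: Fixed steel hook stand, full. Origin on the table under its post, z up; the hook rod points along -x at y 0. Foot plate x -105 to +45, y +-45, 12 high; post 16 thick, 210 high; clamp block 30 x 28 x 26 round the rod's root. Three templates hang about 27 mm apart: the ladder rearmost, the other two before it in either order.
- full_collar (a point): On the full hook: centre of the collar's front face (28 mm across, the back stop), on the rod's axis, 30 mm before the post and 190 above the table; axes as full_stand. Rod 8 mm thick, level, straight for 95 mm from here along -x, then its tip turns up 18 degrees, rising 6.5 mm over the last 20 mm (plus a 4 mm round end).
- spare_stand: Fixed steel stand of the empty spare hook. Axes, foot, rod, collar and tip as on the full stand (collar front at x -30, straight to x -125, tip to x -145, all at y 0), post 235 high. This origin (on the table under the post) does not tell the rod's height or slope, which differ each time.
- spare_mark (a point): Top of the spare stand's post, 235 above the table. The spare rod's axis at the post is somewhere from 175 to 205 mm above the table and rises toward the tip by 0 to 0.14 rad (the tip a further 18 degrees). This is in no reading: feel it (a light fingertip touch down on the rod is allowed) or see it. It stays as set, but the wire is springy up and down: about 1 mm per 3 N near the tip.
- square_eye (a point): Middle of the eye in the neck of a loose plywood template 8 mm thick, 40-80 g. Square open frame, 84 wide, to 96 below. z up, x through the thickness, y across. Grip the neck across y: 34 wide, 26 below to 14 above this point (ridge 18 above). Eye 22 wide; floor 8 below this point; gabled roof, inner ridge 12.3 above: it hangs with the rod's axis 7.7 above this point. A front one.
- round_eye (a point): Middle of the eye in the neck of a loose plywood template 8 mm thick, 40-80 g. Disc 80 across, to 104 below. z up, x through the thickness, y across. Grip the neck across y: 34 wide, 26 below to 14 above this point (ridge 18 above). Eye 22 wide; floor 8 below this point; gabled roof, inner ridge 12.3 above: it hangs with the rod's axis 7.7 above this point. A front one.
- ladder_eye (a point): Middle of the eye in the neck of a loose plywood template 8 mm thick, 40-80 g. Narrow frame, 3 rungs, 64 wide, flat foot 116 below. z up, x through the thickness, y across. Grip the neck across y: 34 wide, 26 below to 14 above this point (ridge 18 above). Eye 22 wide; floor 8 below this point; gabled roof, inner ridge 12.3 above: it hangs with the rod's axis 7.7 above this point. The rear one, wanted.
- square: The square template itself (same origin and axes as square_eye).
- round: The round template itself (same origin and axes as round_eye).
- ladder: The ladder-shaped template itself (same origin and axes as ladder_eye).
- desk_stand: Fixed wooden desk stand, 70 x 120 x 38 mm high, origin centre of its underside. A slot open at both ends runs along its y at x 0: 12 mm wide (17 mm in the top 4 mm), its soft cork floor 8 mm above the table, giving about 1 mm per 6 N. With the ladder right down its eye is 124 mm above the table.
- paint_tub: Bystander: closed paint tub, 72 mm across, 75 high, origin centre of underside.
- tape_roll: Bystander: roll of tape lying flat, 90 mm across, 25 high, origin centre of underside.
- glue_bottle: Bystander: bottle, 48 mm across, 120 high, origin centre of underside.
There are look-alikes about, which are no part of the job. Leave any turquoise or yellow look-alike of the round alone.

How it is judged:
By the outcome, as a careful person would: the job done as asked, in the order asked, and still so for the second after the job is handed in, with the robot touching nothing.
It also fails if it takes over 72 s, if anything falls off the work surface, if the arm or the gripper's body presses on something with over 40 N, if the wrist force passes 120 N, or if a joint passes its speed limit or range.

## Working session

There is one attempt and no reset: what is moved stays moved. The work goes in short steps, Python scripts to look and compute and a tool call to move; the robot and the scene stay as the last step left them, time stands still between calls to the robot, and variables do not carry over. Pictures are saved under pics/ and viewed, at most 10 in all, crops included, and the job is handed in when it is done.

Besides the shell and the picture viewer there is one more tool, called after ">>>" as name(argument=value, ...) on one line, values as JSON. step_arm: Moves the arm, as the interface text tells. Shifts and turns lie within -1 to 1; 1 stands for 0.2 m of shift or 1.5 rad of turn. Its arguments: {"type":"object","properties":{"delta_pos":{"type":"array"},"rot":{"type":"array"},"gripper":{"type":"array"},"squeeze":{"type":"number"}},"required":["delta_pos","rot","gripper"]}

```bash
ls; mkdir -p pics; cat > h.py <<'E'
import numpy as np, cv2
from cell import env, viewer
from scipy.spatial.transform import Rotation as Rn
def shot(n,f):
    c=viewer.read_camera(n); cv2.imwrite(f'pics/{f}.png',c['img'][:,:,::-1]); np.savez(f'pics/{f}.npz',**c); return c
def load(f): return np.load(f'pics/{f}.npz')
def ray(c,u,v):
    P=c['pose']; d=P[:3,:3]@np.array([(u-c['cx'])/c['fx'],(v-c['cy'])/c['fy'],1]); return P[:3,3],d/np.linalg.norm(d)
def atz(c,u,v,z):
    o,d=ray(c,u,v); return o+d*(z-o[2])/d[2]
def proj(c,p):
    P=c['pose']; q=P[:3,:3].T@(np.array(p)-P[:3,3]); return np.array([c['fx']*q[0]/q[2]+c['cx'],c['fy']*q[1]/q[2]+c['cy']])
def tri(c1,p1,c2,p2):
    o1,d1=ray(c1,*p1);o2,d2=ray(c2,*p2)
    s=np.linalg.lstsq(np.c_[d1,-d2],o2-o1,rcond=None)[0]
    a=o1+s[0]*d1;b=o2+s[1]*d2; return (a+b)/2,np.linalg.norm(a-b)
E
python3 - <<'E'
from h import *
o=env.get_obs();print(o)
for n in('side','top'):
    c=shot(n,n);print(n,np.round(c['pose'],3).tolist(),c['fx'],c['cx'],c['cy'])
    cv2.imwrite(f'pics/{n}b.png',cv2.resize(c['img'][:,:,::-1],(784,588),interpolation=cv2.INTER_CUBIC))
E
```

```text
pics
{'time_s': 0.0, 'qpos': array([-66.686659  ,  18.43941148,  -4.01745237,  83.1761283 ,
         1.29475685,  78.5398804 ,  -3.2620183 ]), 'joint_velocities': array([-0.12400538, -0.11557254,  0.00078916, -0.0204252 ,  0.00365051,
       -0.01827067, -0.07601345]), 'effort': array([-9.13314925e-04, -4.91292214e+01, -4.04394558e-01, -3.12534678e+01,
       -6.40554121e-02,  4.36018920e-02,  1.47857481e-04]), 'tool_pos': array([0.24862103, 0.5999899 , 0.23244702]), 'tool_rot': array([-1.79889819e+02,  4.92946457e-03,  1.57496197e+02]), 'force': array([-0.18135707, -0.28344619,  0.22900193]), 'wrist_torque': array([-0.02509627, -0.04116989,  0.03693215]), 'grasp_force': 0.0, 'grip_width': 0.08696090662747719}
side [[0.899, -0.288, 0.33, 0.203], [-0.437, -0.613, 0.658, -0.683], [0.013, -0.736, -0.677, 0.868], [0.0, 0.0, 0.0, 1.0]] 493.92157394242577 276.26140367692716 216.65191088133
top [[-0.009, -0.988, 0.157, 0.352], [-1.0, 0.005, -0.025, 0.042], [0.024, -0.157, -0.987, 1.28], [0.0, 0.0, 0.0, 1.0]] 486.27948414881826 276.4359920023401 208.94626194975638
```

View pics/sideb.png

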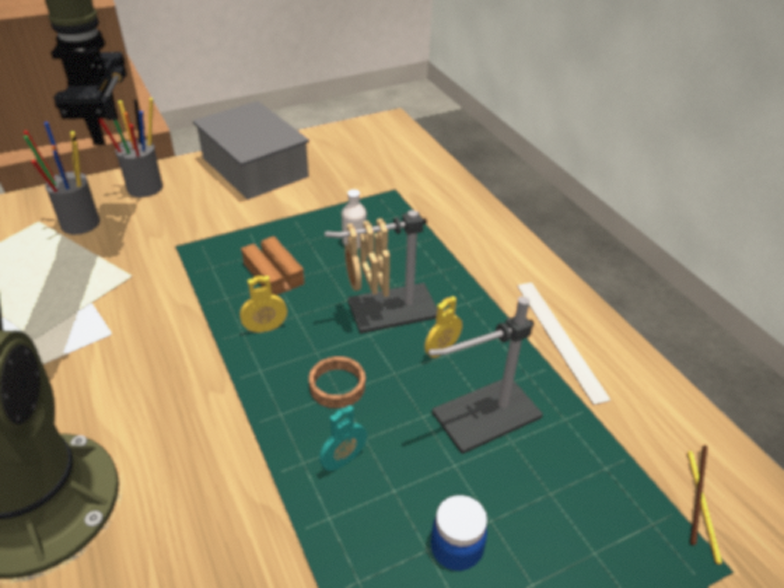

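View pics/topb.png

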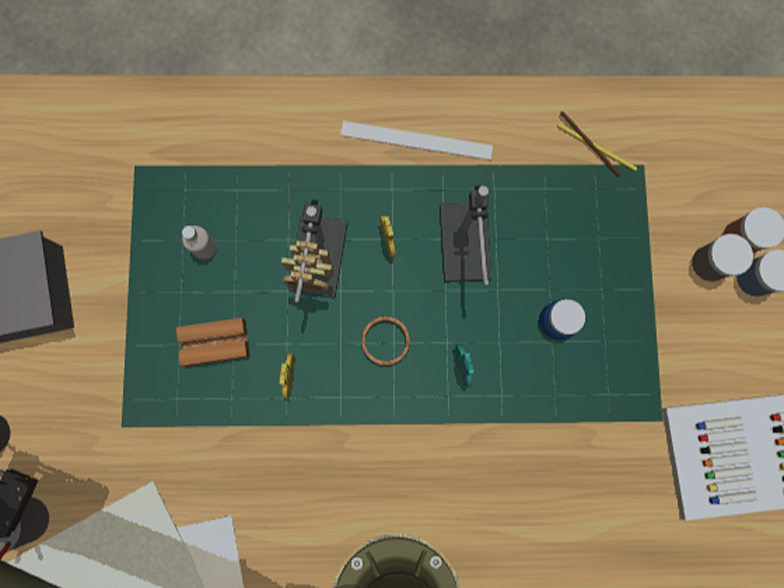

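```bash
python3 - <<'E'
import cv2,numpy as np
a=cv2.imread('pics/top.png')[125:218,192:358]
a=cv2.resize(a,None,fx=4.8,fy=4.8,interpolation=cv2.INTER_CUBIC)
cv2.imwrite('pics/topc.png',a);print(a.shape)
b=cv2.imread('pics/side.png')[130:325,225:395]
b=cv2.resize(b,None,fx=3,fy=3,interpolation=cv2.INTER_CUBIC)
cv2.imwrite('pics/sidec.png',b);print(b.shape)
E
```

```text
(446, 797, 3)
(585, 510, 3)
```

View pics/topc.png

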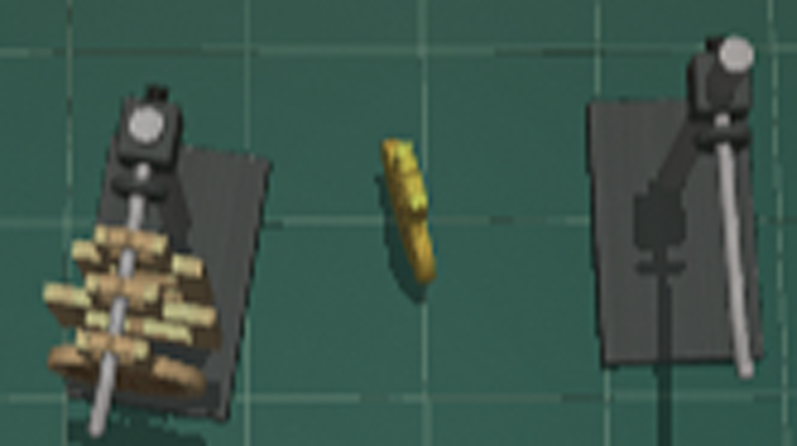

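View pics/sidec.png

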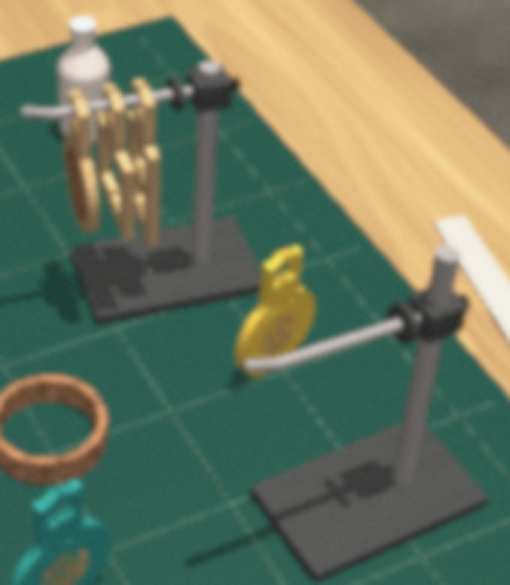

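```bash
python3 - <<'E'
from h import *
t=load('top');s=load('side')
T=lambda x,y:(192+x/4.8,125+y/4.8)
S=lambda x,y:(225+x/3,130+y/3)
f=lambda p:np.round(p,4)
for n,a,b in [('fpost',(147,125),(209,66)),('spost',(737,53),(446,252)),('ftip',(97,432),(27,109)),('stip',(745,370),(250,366)),('scollar',(722,138),(402,326)),('fcollar',(138,190),(172,94))]:
    p,e=tri(t,T(*a),s,S(*b));print(n,f(p),f(e))
print('fpost',f(atz(t,*T(147,125),.21)),f(atz(s,*S(209,67),.21)))
print('spost',f(atz(t,*T(737,53),.235)),f(atz(s,*S(446,252),.235)))
for n,l in [('ffoot',[(268,160),(225,420)]),('sfoot',[(590,102),(605,365),(758,358)])]:
    P=[atz(t,*T(*q),.012) for q in l];print(n,[f(p) for p in P],[f(np.linalg.norm(P[i+1]-P[i])) for i in range(len(P)-1)])
    d=P[0]-P[1];print('yaw',np.degrees(np.arctan2(d[1],d[0])))
for n,l in [('sfootS',[(252,492),(320,578),(487,498)]),('ffootS',[(72,254),(100,321)])]:
    print(n,[f(atz(s,*S(*q),.012)) for q in l])
# ftip heading with z .1965
a=atz(t,*T(97,432),.197);b=atz(t,*T(138,190),.190);d=b-a;print('frod',a,b,np.linalg.norm(d),np.degrees(np.arctan2(d[1],d[0])))
# desk stand: corners at 784x588 scale, z=.038
for q in [(178,327),(243,318),(249,354),(181,366),(179,346),(246,336)]: print(f(atz(t,q[0]/1.4,q[1]/1.4,.038)))
E
```

```text
fpost [0.6558 0.1355 0.2105] 0.0023
spost [ 0.6819 -0.1404  0.2357] 0.0008
ftip [0.5128 0.1581 0.1991] 0.0056
stip [ 0.5387 -0.1457  0.2   ] 0.0019
scollar [ 0.6563 -0.1413  0.1808] 0.0009
fcollar [0.6289 0.1417 0.1886] 0.0004
fpost [0.6548 0.1359 0.21  ] [0.6568 0.1349 0.21  ]
spost [ 0.6817 -0.1404  0.235 ] [ 0.6829 -0.1398  0.235 ]
ffoot [array([0.6906, 0.0856, 0.012 ]), array([0.5438, 0.1092, 0.012 ])] [np.float64(0.1486)]
yaw -9.110636422407511
sfoot [array([ 0.7237, -0.0954,  0.012 ]), array([ 0.5734, -0.1004,  0.012 ]), array([ 0.577 , -0.1855,  0.012 ])] [np.float64(0.1504), np.float64(0.0851)]
yaw 1.935252182003054
sfootS [array([ 0.5752, -0.106 ,  0.012 ]), array([ 0.5817, -0.1923,  0.012 ]), array([ 0.7276, -0.1843,  0.012 ])]
ffootS [array([0.5596, 0.1859, 0.012 ]), array([0.5478, 0.1019, 0.012 ])]
frod [0.51043185 0.1590873  0.197     ] [0.62838731 0.14163902 0.19      ] 0.11944427418948415 -8.414320219440897
[0.4872 0.3918 0.038 ]
[0.5029 0.2745 0.038 ]
[0.4372 0.2621 0.038 ]
[0.4165 0.3837 0.038 ]
[0.4526 0.3887 0.038 ]
[0.4699 0.2683 0.038 ]
```

```bash
cat >> h.py <<'E'
FULL=(np.array([.6555,.1355,0]),-8.8); SPARE=(np.array([.682,-.1403,0]),2.1); DESK=(np.array([.461,.3285,0]),8.2)
def W(st,p):
    o,y=st; return o+Rn.from_euler('z',y,degrees=True).apply(p)
def L(st,p):
    o,y=st; return Rn.from_euler('z',-y,degrees=True).apply(np.array(p)-o)
def go(target,yaw,tilt=0):
    "target = grasp point (8mm behind TCP); prints step_arm units"
    o=env.get_obs(); R=Rn.from_euler('xyz',o['tool_rot'],degrees=True)
    Rt=Rn.from_euler('xyz',[180,0,yaw],degrees=True)*Rn.from_euler('y',-tilt,degrees=True)
    tcp=np.array(target)+Rt.apply([0,0,.008])
    d=R.inv().apply(tcp-o['tool_pos']); r=(R.inv()*Rt).as_rotvec()
    print('dpos',np.round(d/.2,4),'rot',np.round(r/1.5,4))
E
python3 - <<'E'
from h import *
t=load('top');s=load('side')
T=lambda x,y:(192+x/4.8,125+y/4.8)
S=lambda x,y:(225+x/3,130+y/3)
for n,q,qs in [('ladder',(132,240),(141,82)),('square',(124,287),(112,87)),('round',(113,343),(76,94))]:
    p=atz(t,*T(*q),.2);print(n,p,L(FULL,p),L(FULL,atz(s,*S(*qs),.2)))
go(W(FULL,[-.125,0,.30]),171.2)
E
```

```text
ladder [0.60158235 0.14333717 0.2       ] [-0.05448193 -0.00050372  0.2       ] [-0.05010182  0.00864983  0.2       ]
square [0.57893209 0.14688508 0.2       ] [-0.07740834 -0.00046275  0.2       ] [-0.07319806  0.00858525  0.2       ]
round [0.55214205 0.15176873 0.2       ] [-0.10463015  0.00026492  0.2       ] [-0.10183422  0.00752898  0.2       ]
dpos [-2.161  -1.5158 -0.2942] rot [-1.100e-03 -1.000e-04 -1.595e-01]
```

>>> step_arm(delta_pos=[[-0.3,-0.2,-0.2],[-0.6,-0.4,-0.3],[-0.9,-0.6,-0.3],[-1,-0.7,-0.3],[-1,-0.7,-0.3]], rot=[[0,0,0],[0,0,0],[0,0,0],[0,0,0],[0,0,0]], gripper=[1,1,1,1,1])

```text
time_s: 0.72
tool_pos: [0.3839, 0.3894, 0.2941]
tool_rot: [-180.0, 0.1, 156.9]
force: [-1.6, 0.2, -0.1]
grip_width: 0.0872
grasp_force: 0.0
```

>>> step_arm(delta_pos=[[-0.25,-0.17,0],[-0.5,-0.35,0],[-0.75,-0.52,0],[-1,-0.7,0],[-1,-0.7,0]], rot=[[0,0,-0.04],[0,0,-0.08],[0,0,-0.12],[0,0,-0.16],[0,0,-0.16]], gripper=[1,1,1,1,1])

```text
time_s: 1.35
tool_pos: [0.5135, 0.1834, 0.2933]
tool_rot: [-179.9, 0.1, 170.7]
force: [0.5, 0.3, -0.4]
grip_width: 0.0871
grasp_force: 0.0
```

```bash
python3 - <<'E'
from h import *
go(W(FULL,[-.125,0,.30]),171.2)
E
```

```text
dpos [-0.1143 -0.1271  0.0068] rot [-0.0014  0.0007 -0.0055]
```

>>> step_arm(delta_pos=[[-0.1,-0.127,0],[-0.114,-0.127,0],[-0.114,-0.127,0]], rot=[[0,0,0],[0,0,0],[0,0,0]], gripper=[1,1,1])

```text
time_s: 1.72
tool_pos: [0.5292, 0.162, 0.2931]
tool_rot: [180.0, -0.1, 171.3]
force: [-0.6, 0.7, 0.7]
grip_width: 0.0874
grasp_force: 0.0
```

```bash
python3 - <<'E'
from h import *
c=shot('wrist','w1'); cv2.imwrite('pics/w1b.png',cv2.resize(c['img'][:,:,::-1],(784,588),interpolation=cv2.INTER_CUBIC))
for n,x in [('r',-.105),('s',-.078),('l',-.051)]: print(n,proj(c,W(FULL,[x,0,.2003]))*1.4)
print(np.round(c['pose'],3).tolist())
print('collar',proj(c,W(FULL,[-.03,0,.19]))*1.4,'tip',proj(c,W(FULL,[-.147,0,.197]))*1.4, 'post',proj(c,W(FULL,[0,0,.21]))*1.4,env.get_obs()['tool_pos'])
E
```

```text
r [375.91755577 338.48033204]
s [376.16625474 381.3513097 ]
l [376.40183082 421.96014922]
[[0.151, 0.952, 0.266, 0.456], [0.989, -0.146, -0.04, 0.173], [0.0, 0.27, -0.963, 0.444], [0.0, 0.0, 0.0, 1.0]]
collar [376.97015456 442.15500987] tip [375.66054333 265.49080198] post [376.43705748 504.19626683] [0.52908902 0.162211   0.29321025]
```

View pics/w1b.png

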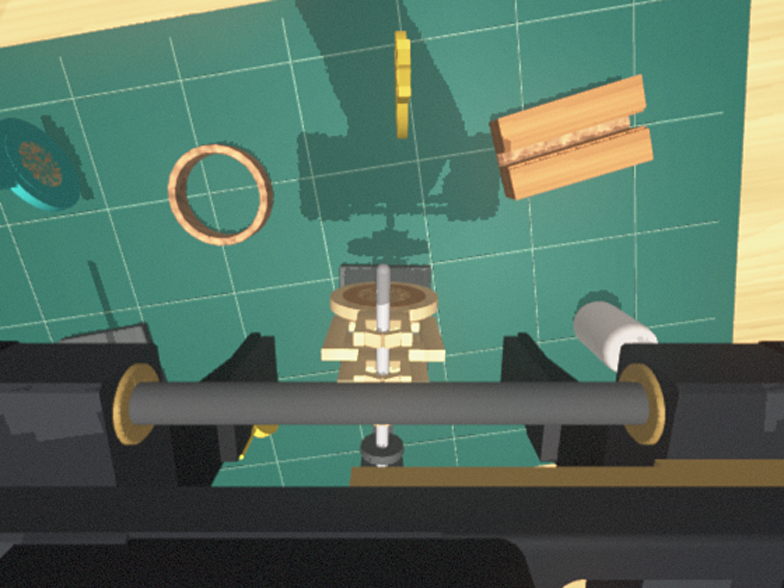

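```bash
python3 - <<'E'
from h import *
c=load('w1'); o=env.get_obs();R=Rn.from_euler('xyz',o['tool_rot'],degrees=True)
print(c['fx'],c['cx']*1.4,c['cy']*1.4)
for y in(-.0437,0,.0437):
  for z in (-.008,.011): print(y,z,proj(c,o['tool_pos']+R.apply([0,y,z]))*1.4)
for u,v in [(383,266),(383,338)]: print(L(FULL,atz(c,u/1.4,v/1.4,.197)))
# desk stand top z .038 corners
for u,v in [(491,120),(641,76),(653,159),(514,199),(503,160),(647,118)]: 
    p=atz(c,u/1.4,v/1.4,.038);print(p,L(DESK,p))
E
```

```text
326.35230895781075 388.33352440651674 288.00588451213065
-0.0437 -0.008 [261.79578861 383.69679425]
-0.0437 0.011 [274.95449977 360.40186216]
0 -0.008 [388.45466378 383.5397202 ]
0 0.011 [388.44431621 360.2586882 ]
0.0437 -0.008 [515.14307032 383.38260952]
0.0437 0.011 [501.95784179 360.11548433]
[-0.14671834  0.00406563  0.197     ]
[-0.10397599  0.00401281  0.197     ]
[0.43674562 0.26331632 0.038     ] [-0.03330349 -0.06105788  0.038     ]
[0.42149122 0.38757331 0.038     ] [-0.03067929  0.06410446  0.038     ]
[0.48903132 0.39748133 0.038     ] [0.03758347 0.064278   0.038     ]
[0.50474815 0.27728101 0.038     ] [ 0.03599557 -0.05693509  0.038     ]
[0.47045997 0.27053027 0.038     ] [ 0.00109509 -0.05872633  0.038     ]
[0.45488129 0.39241315 0.038     ] [0.00305971 0.06413243 0.038     ]
```

```bash
sed -i 's/FULL=(np.array(\[.6555,.1355,0\])/FULL=(np.array([.656,.1385,0])/' h.py; python3 - <<'E'
from h import *
go(W(FULL,[-.1045,0,.22]),171.2)
go(W(FULL,[-.1045,0,.184]),171.2)
E
```

```text
dpos [-0.1231 -0.0207  0.4059] rot [ 0.0003 -0.0007  0.0022]
dpos [-0.1232 -0.0208  0.5859] rot [ 0.0003 -0.0007  0.0022]
```

>>> step_arm(delta_pos=[[-0.12,-0.02,0.2],[-0.12,-0.02,0.4],[-0.12,-0.02,0.5],[-0.12,-0.02,0.586],[-0.12,-0.02,0.586]], rot=[[0,0,0],[0,0,0],[0,0,0],[0,0,0],[0,0,0]], gripper=[1,1,1,1,1])

```text
time_s: 2.4
tool_pos: [0.5519, 0.1533, 0.1752]
tool_rot: [-180.0, -0.1, 171.3]
force: [0.6, -0.2, -0.6]
grip_width: 0.087
grasp_force: 0.0
```

```bash
python3 - <<'E'
from h import *
c=shot('wrist','w2'); o=env.get_obs(); print(L(FULL,o['tool_pos']),o['force'])
cv2.imwrite('pics/w2b.png',cv2.resize(c['img'][200:420,140:420,::-1],(784,616),interpolation=cv2.INTER_CUBIC)[:600])
E
```

```text
[-0.10430139 -0.00117523  0.17643121] [-0.63289394  0.44454671  0.49923092]
```

View pics/w2b.png

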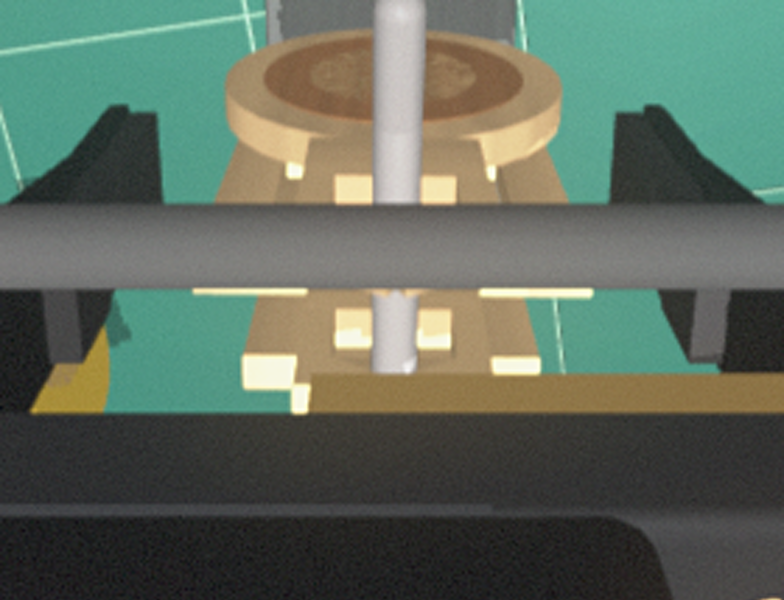

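>>> step_arm(delta_pos=[[0,0.01,0],[0,0.01,0],[0,0.01,0],[0,0.01,0],[0,0.01,0],[0,0.01,0],[0,0.01,0]], rot=[[0,0,0],[0,0,0],[0,0,0],[0,0,0],[0,0,0],[0,0,0],[0,0,0]], gripper=[0.5,0,-0.2,-0.4,-0.4,-0.4,-0.4], squeeze=12)

```text
time_s: 3.32
tool_pos: [0.5533, 0.1546, 0.1764]
tool_rot: [180.0, 0.0, 171.2]
force: [0.1, 0.2, 0.3]
grip_width: 0.034
grasp_force: 12.0
```

>>> step_arm(delta_pos=[[0,0,-0.015],[0,0,-0.028],[0,0,-0.028],[0.04,0,-0.028],[0.08,0,-0.03],[0.12,0,-0.038],[0.16,0,-0.048],[0.2,0,-0.06],[0.25,0,-0.062],[0.3,0,-0.065],[0.4,0,-0.08],[0.5,-0.1,-0.2],[0.5,-0.2,-0.3],[0.5,-0.2,-0.3]], rot=[[0,0,0],[0,0,0],[0,0,0],[0,0,0],[0,0,0],[0,0,0],[0,0,0],[0,0,0],[0,0,0],[0,0,0],[0,0,0],[0,0,0],[0,0,0],[0,0,0]], gripper=[-0.4,-0.4,-0.4,-0.4,-0.4,-0.4,-0.4,-0.4,-0.4,-0.4,-0.4,-0.4,-0.4,-0.4])

```text
time_s: 5.08
tool_pos: [0.4491, 0.1295, 0.238]
tool_rot: [179.9, 0.2, 171.1]
force: [0.2, 0.7, -0.9]
grip_width: 0.034
grasp_force: 12.0
```

```bash
python3 - <<'E'
from h import *
go(W(SPARE,[-.20,0,.24]),182.1)
E
```

```text
dpos [-0.3773 -1.3433  0.0278] rot [ 0.0014  0.0023 -0.1278]
```

>>> step_arm(delta_pos=[[-0.1,-0.2,-0.1],[-0.2,-0.45,-0.15],[-0.2,-0.7,-0.15],[-0.2,-0.95,-0.15],[-0.2,-1,-0.15],[-0.2,-1,-0.15]], rot=[[0,0,-0.03],[0,0,-0.06],[0,0,-0.1],[0,0,-0.128],[0,0,-0.128],[0,0,-0.128]], gripper=[-0.4,-0.4,-0.4,-0.4,-0.4,-0.4])

```text
time_s: 5.82
tool_pos: [0.4575, -0.0729, 0.2657]
tool_rot: [180.0, -0.0, -177.8]
force: [0.6, 0.7, -0.0]
grip_width: 0.0337
grasp_force: 12.0
```

```bash
python3 - <<'E'
from h import *
go(W(SPARE,[-.185,0,.20]),182.1)
E
```

```text
dpos [-0.184  -0.3787  0.3679] rot [ 0.0004 -0.0004  0.0012]
```

>>> step_arm(delta_pos=[[-0.1,-0.2,0],[-0.17,-0.379,0.05],[-0.18,-0.379,0.1],[-0.18,-0.379,0.1],[-0.18,-0.379,0.1]], rot=[[0,0,0],[0,0,0],[0,0,0],[0,0,0],[0,0,0]], gripper=[-0.4,-0.4,-0.4,-0.4,-0.4])

```text
time_s: 6.45
tool_pos: [0.4967, -0.1457, 0.2463]
tool_rot: [180.0, -0.0, -177.6]
force: [-0.1, -0.9, -0.1]
grip_width: 0.0339
grasp_force: 12.0
```

```bash
python3 - <<'E'
from h import *
t=load('top')
for q in [(458,345),(470,385)]: print(atz(t,q[0]/1.4,q[1]/1.4,.06))
c=shot('wrist','w3'); o=env.get_obs(); print(L(SPARE,o['tool_pos']),o['force'],o['tool_pos'])
cv2.imwrite('pics/w3b.png',cv2.resize(c['img'][120:420,80:480,::-1],(800,600),interpolation=cv2.INTER_CUBIC))
s=lambda p:(proj(c,W(SPARE,p))-[80,120])*2
print('pred tip',s([-.147,0,.2]),'collar',s([-.03,0,.181]),'post',s([0,0,.235]),'foot',s([-.105,.045,.012]),s([-.105,-.045,.012]))
E
```

```text
[ 0.44899541 -0.11539318  0.06      ]
[ 0.377569   -0.13501504  0.06      ]
[-0.1853942   0.00097201  0.24657986] [-0.5617501  -0.48144649 -1.05108398] [ 0.49669469 -0.14612218  0.24657986]
pred tip [389.29049578 335.57227066] collar [388.82844095 564.89892413] post [387.32309214 766.52926061] foot [462.4883834  242.97716033] [320.14797956 242.32706657]
```

View pics/w3b.png

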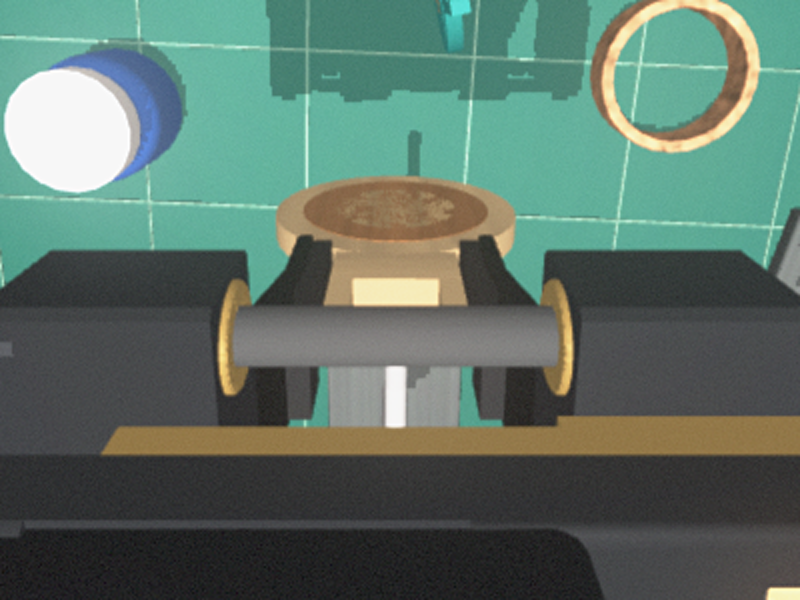

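>>> step_arm(delta_pos=[[0,0,0.15],[0,0,0.25],[0,0,0.28],[-0.05,0,0.28],[-0.1,0,0.28],[-0.15,0,0.283],[-0.2,0,0.2855],[-0.25,0,0.308],[-0.3,0,0.328],[-0.3,0,0.328]], rot=[[0,0,0],[0,0,0],[0,0,0],[0,0,0],[0,0,0],[0,0,0],[0,0,0],[0,0,0],[0,0,0],[0,0,0]], gripper=[-0.4,-0.4,-0.4,-0.4,-0.4,-0.4,-0.4,-0.4,-0.4,-0.4])

```text
time_s: 7.75
tool_pos: [0.557, -0.1452, 0.1802]
tool_rot: [-180.0, -0.0, -177.7]
force: [0.2, 0.1, -0.3]
grip_width: 0.0334
grasp_force: 12.0
```

```bash
python3 - <<'E'
from h import *
o=env.get_obs();print(o['force'],o['tool_pos'])
s=shot('side','s2');print(L(SPARE,o['tool_pos']))
cv2.imwrite('pics/s2b.png',cv2.resize(s['img'][200:300,280:410,::-1],(780,600),interpolation=cv2.INTER_CUBIC))
E
```

```text
[ 0.15517129  0.14390923 -0.34771842] [ 0.55702498 -0.14518404  0.18017309]
[-0.12507005 -0.00030121  0.18017309]
```

View pics/s2b.png

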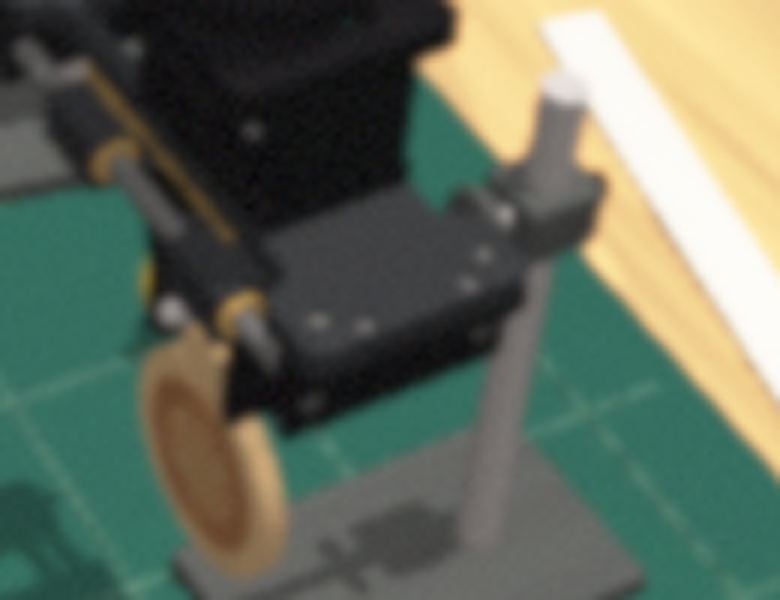

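>>> step_arm(delta_pos=[[-0.05,0.005,0.004],[-0.1,0.005,0.008],[-0.15,0.005,0.012],[-0.2,0.005,0.016],[-0.25,0.005,0.02],[-0.3,0.005,0.024],[-0.345,0.005,0.028],[-0.345,0.005,0.028]], rot=[[0,0,0],[0,0,0],[0,0,0],[0,0,0],[0,0,0],[0,0,0],[0,0,0],[0,0,0]], gripper=[-0.4,-0.4,-0.4,-0.4,-0.4,-0.4,-0.4,-0.4])

```text
time_s: 8.8
tool_pos: [0.6258, -0.1416, 0.1749]
tool_rot: [-180.0, -0.0, -177.7]
force: [0.4, 0.4, -0.7]
grip_width: 0.034
grasp_force: 12.0
```

>>> step_arm(delta_pos=[[0,0,0.01],[0,0,0.015],[0,0,0.015]], rot=[[0,0,0],[0,0,0],[0,0,0]], gripper=[-0.4,-0.4,-0.4])

```text
time_s: 9.18
tool_pos: [0.6253, -0.142, 0.1728]
tool_rot: [180.0, 0.0, -177.8]
force: [-0.6, 0.2, 2.2]
grip_width: 0.0336
grasp_force: 12.0
```

```bash
python3 - <<'E'
from h import *
o=env.get_obs();print(o['force'],o['wrist_torque'],L(SPARE,o['tool_pos']))
E
```

```text
[-0.59797637  0.20732425  2.21614416] [0.02153369 0.10435824 0.00814934] [-0.05674573  0.00040669  0.17279212]
```

>>> step_arm(delta_pos=[[0,0,-0.003],[0,0,-0.003],[0,0,-0.003],[0,0,-0.003],[0,0,-0.05],[0,0,-0.095],[0.07,0,-0.095],[0.15,0,-0.1],[0.15,0,-0.1]], rot=[[0,0,0],[0,0,0],[0,0,0],[0,0,0],[0,0,0],[0,0,0],[0,0,0],[0,0,0],[0,0,0]], gripper=[-0.15,0.1,0.3,0.5,0.5,0.5,0.5,0,-0.2])

```text
time_s: 10.3
tool_pos: [0.5939, -0.1435, 0.1925]
tool_rot: [180.0, 0.0, -177.8]
force: [0.6, -0.3, 0.4]
grip_width: 0.0523
grasp_force: 0.0
```

```bash
python3 - <<'E'
from h import *
s=shot('side','s3');c=shot('wrist','w4');o=env.get_obs();print(o['force'],L(SPARE,o['tool_pos']))
a=cv2.resize(s['img'][200:300,290:390,::-1],(400,400),interpolation=cv2.INTER_CUBIC)
b=cv2.resize(c['img'][220:420,180:380,::-1],(400,400),interpolation=cv2.INTER_CUBIC)
cv2.imwrite('pics/c4.png',np.hstack([a,b]))
E
```

```text
[ 0.11623737  0.28996623 -0.72768011] [-0.08675572  0.00062921  0.19238383]
```

View pics/c4.png

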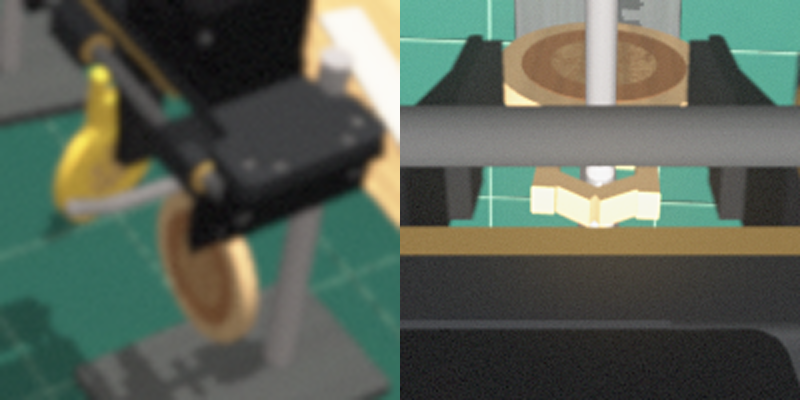

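>>> step_arm(delta_pos=[[0,0.003,0],[0,0.003,0],[-0.05,0.003,0],[-0.08,0.003,0],[-0.1,0.003,0.002],[-0.12,0.003,0.005],[-0.14,0.003,0.006],[-0.16,0.003,0.008],[-0.175,0.003,0.01],[-0.175,0.003,0.01]], rot=[[0,0,0],[0,0,0],[0,0,0],[0,0,0],[0,0,0],[0,0,0],[0,0,0],[0,0,0],[0,0,0],[0,0,0]], gripper=[-0.586,-0.586,-0.586,-0.586,-0.586,-0.586,-0.586,-0.586,-0.586,-0.586])

```text
time_s: 11.65
tool_pos: [0.6305, -0.141, 0.1901]
tool_rot: [-180.0, 0.0, -177.7]
force: [0.4, 0.7, 0.7]
grip_width: 0.0175
grasp_force: 0.0
```

>>> step_arm(delta_pos=[[-0.005,0,0],[-0.01,0,0],[-0.01,0,0]], rot=[[0,0,0],[0,0,0],[0,0,0]], gripper=[-0.586,-0.586,-0.586])

```text
time_s: 12.02
tool_pos: [0.6323, -0.141, 0.1902]
tool_rot: [-180.0, 0.0, -177.8]
force: [0.2, -1.2, -0.2]
grip_width: 0.0181
grasp_force: 0.2
```

```bash
python3 - <<'E'
from h import *
o=env.get_obs();print(o['force'],L(SPARE,o['tool_pos']))
E
```

```text
[ 0.22208821 -1.22934899 -0.17236527] [-0.04973287  0.00113372  0.19021338]
```

>>> step_arm(delta_pos=[[-0.005,0,0],[-0.01,0,0],[-0.01,0,0]], rot=[[0,0,0],[0,0,0],[0,0,0]], gripper=[-0.586,-0.586,-0.586])

```text
time_s: 12.4
tool_pos: [0.634, -0.1409, 0.1901]
tool_rot: [180.0, -0.0, -177.8]
force: [-2.0, 0.4, 0.4]
grip_width: 0.0181
grasp_force: 0.9
```

>>> step_arm(delta_pos=[[-0.003,0,0],[-0.005,0,0],[-0.005,0,0]], rot=[[0,0,0],[0,0,0],[0,0,0]], gripper=[-0.586,-0.586,-0.586])

```text
time_s: 12.78
tool_pos: [0.6342, -0.1409, 0.19]
tool_rot: [180.0, -0.1, -177.8]
force: [-5.4, 0.6, 2.0]
grip_width: 0.0184
grasp_force: 2.6
```

>>> step_arm(delta_pos=[[0.05,0,0],[0.1,0,-0.02],[0.1,0,-0.25],[0.1,0,-0.5],[0.15,0.2,-0.5],[0.2,0.45,-0.5],[0.2,0.7,-0.5],[0.2,0.95,-0.5],[0.2,0.95,-0.5]], rot=[[0,0,0],[0,0,0],[0,0,0],[0,0,0],[0,0,0.03],[0,0,0.07],[0,0,0.1],[0,0,0.127],[0,0,0.127]], gripper=[-0.586,-0.586,0,1,1,1,1,1,1])

```text
time_s: 13.9
tool_pos: [0.5873, 0.0538, 0.2903]
tool_rot: [179.8, 0.0, 171.9]
force: [-0.2, -0.6, -0.5]
grip_width: 0.0798
grasp_force: 0.0
```

```bash
sed -i 's/FULL=(np.array(\[.656,.1385,0\])/FULL=(np.array([.656,.139,0])/' h.py; python3 - <<'E'
from h import *
go(W(FULL,[-.0775,0,.23]),171.2)
go(W(FULL,[-.0775,0,.1845]),171.2)
E
```

```text
dpos [0.108  0.4737 0.3429] rot [0.0021 0.0002 0.0076]
dpos [0.1081 0.473  0.5704] rot [0.0021 0.0002 0.0076]
```

>>> step_arm(delta_pos=[[0.1,0.24,0],[0.108,0.473,0.1],[0.108,0.473,0.34],[0.108,0.473,0.34],[0.108,0.473,0.34]], rot=[[0,0,0.007],[0,0,0.007],[0,0,0.007],[0,0,0.007],[0,0,0.007]], gripper=[1,1,1,1,1])

```text
time_s: 14.52
tool_pos: [0.5818, 0.1427, 0.2241]
tool_rot: [180.0, 0.1, 170.6]
force: [0.4, 0.2, 0.7]
grip_width: 0.0869
grasp_force: 0.0
```

```bash
python3 - <<'E'
from h import *
go(W(FULL,[-.0775,0,.1845]),171.2)
E
```

```text
dpos [0.0188 0.0383 0.2382] rot [ 0.0005  0.0017 -0.007 ]
```

>>> step_arm(delta_pos=[[0.019,0.038,0.05],[0.019,0.038,0.15],[0.019,0.038,0.238],[0.019,0.038,0.238],[0.019,0.038,0.238],[0.019,0.038,0.238],[0.019,0.038,0.238],[0.019,0.038,0.238],[0.019,0.038,0.238],[0.019,0.038,0.238]], rot=[[0,0,-0.007],[0,0,-0.007],[0,0,-0.007],[0,0,-0.007],[0,0,-0.007],[0,0,-0.007],[0,0,-0.007],[0,0,-0.007],[0,0,-0.007],[0,0,-0.007]], gripper=[1,1,1,0.5,0,-0.2,-0.4,-0.4,-0.4,-0.4], squeeze=12)

```text
time_s: 15.78
tool_pos: [0.5782, 0.1522, 0.1746]
tool_rot: [-180.0, 0.0, 171.3]
force: [-0.9, -1.0, 0.4]
grip_width: 0.034
grasp_force: 12.0
```

```bash
python3 - <<'E'
from h import *
o=env.get_obs();print(L(FULL,o['tool_pos']),o['force'],o['grip_width'],o['grasp_force'])
E
```

```text
[-0.07885212  0.00109987  0.17464998] [-0.929553   -1.00797972  0.40089402] 0.034013298136490344 11.999968606978655
```

>>> step_arm(delta_pos=[[0,0,-0.015],[0,0,-0.028],[0,0,-0.028],[0.06,0,-0.028],[0.12,0,-0.028],[0.18,0,-0.028],[0.23,0,-0.032],[0.28,0,-0.046],[0.33,0,-0.06],[0.38,0,-0.064],[0.44,0,-0.068],[0.5,0,-0.1],[0.6,-0.15,-0.3],[0.6,-0.35,-0.45],[0.6,-0.6,-0.5],[0.6,-0.85,-0.5],[0.6,-0.9,-0.5]], rot=[[0,0,0],[0,0,0],[0,0,0],[0,0,0],[0,0,0],[0,0,0],[0,0,0],[0,0,0],[0,0,0],[0,0,0],[0,0,0],[0,0,0],[0,0,0],[0,0,-0.03],[0,0,-0.06],[0,0,-0.09],[0,0,-0.128]], gripper=[-0.4,-0.4,-0.4,-0.4,-0.4,-0.4,-0.4,-0.4,-0.4,-0.4,-0.4,-0.4,-0.4,-0.4,-0.4,-0.4,-0.4])

```text
time_s: 17.9
tool_pos: [0.4318, -0.0111, 0.2754]
tool_rot: [179.9, 0.1, -177.9]
force: [0.6, 1.4, -0.7]
grip_width: 0.034
grasp_force: 12.0
```

```bash
sed -i 's/SPARE=(np.array(\[.682,-.1403,0\])/SPARE=(np.array([.682,-.1393,0])/' h.py; python3 - <<'E'
from h import *
go(W(SPARE,[-.185,0,.25]),182.2)
E
```

```text
dpos [-0.3012 -0.6867  0.1664] rot [ 0.001   0.0011 -0.0011]
```

>>> step_arm(delta_pos=[[-0.15,-0.25,0],[-0.25,-0.5,0],[-0.3,-0.687,0.1],[-0.3,-0.687,0.166],[-0.3,-0.687,0.166]], rot=[[0,0,0],[0,0,0],[0,0,0],[0,0,0],[0,0,0]], gripper=[-0.4,-0.4,-0.4,-0.4,-0.4])

```text
time_s: 18.52
tool_pos: [0.497, -0.1411, 0.2404]
tool_rot: [179.9, -0.1, -177.6]
force: [0.8, -0.1, 0.2]
grip_width: 0.0341
grasp_force: 12.0
```

```bash
python3 - <<'E'
from h import *
go(W(SPARE,[-.165,0,.1975]),182.2)
o=env.get_obs();print(L(SPARE,o['tool_pos']))
E
```

```text
dpos [-0.1002 -0.0257  0.2541] rot [ 0.0008 -0.0016  0.0019]
[-0.18494128  0.00497814  0.24037614]
```

>>> step_arm(delta_pos=[[0,0,0.1],[0,0,0.2],[0,0,0.25],[0,0,0.25]], rot=[[0,0,0],[0,0,0],[0,0,0],[0,0,0]], gripper=[-0.4,-0.4,-0.4,-0.4])

```text
time_s: 19.02
tool_pos: [0.4979, -0.1412, 0.1914]
tool_rot: [180.0, -0.0, -177.6]
force: [0.1, -0.8, -0.2]
grip_width: 0.0341
grasp_force: 12.0
```

```bash
python3 - <<'E'
from h import *
for x,z in [(-.165,.1975),(-.145,.1975),(-.125,.1893),(-.062,.1855)]: go(W(SPARE,[x,0,z]),182.2)
o=env.get_obs();print(L(SPARE,o['tool_pos']))
E
```

```text
dpos [-0.0953 -0.0246  0.0092] rot [ 0.0005 -0.0003  0.0026]
dpos [-0.1953 -0.0251  0.0092] rot [ 0.0005 -0.0003  0.0026]
dpos [-0.2953 -0.0257  0.0502] rot [ 0.0005 -0.0003  0.0026]
dpos [-0.6103 -0.0275  0.069 ] rot [ 0.0005 -0.0003  0.0026]
[-0.18409174  0.00480385  0.19135845]
```

>>> step_arm(delta_pos=[[0,-0.025,0.005],[-0.04,-0.025,0.009],[-0.095,-0.025,0.009],[-0.145,-0.025,0.009],[-0.195,-0.025,0.009],[-0.245,-0.026,0.03],[-0.295,-0.026,0.05],[-0.345,-0.026,0.053],[-0.395,-0.026,0.056],[-0.445,-0.027,0.059],[-0.495,-0.027,0.062],[-0.55,-0.027,0.065],[-0.6,-0.027,0.068],[-0.6,-0.027,0.068]], rot=[[0,0,0],[0,0,0],[0,0,0],[0,0,0],[0,0,0],[0,0,0],[0,0,0],[0,0,0],[0,0,0],[0,0,0],[0,0,0],[0,0,0],[0,0,0],[0,0,0]], gripper=[-0.4,-0.4,-0.4,-0.4,-0.4,-0.4,-0.4,-0.4,-0.4,-0.4,-0.4,-0.4,-0.4,-0.4])

```text
time_s: 20.78
tool_pos: [0.6187, -0.1427, 0.1775]
tool_rot: [-180.0, -0.0, -177.6]
force: [0.3, 0.1, -0.3]
grip_width: 0.0341
grasp_force: 12.0
```

```bash
python3 - <<'E'
from h import *
o=env.get_obs();print(L(SPARE,o['tool_pos']),o['force'],o['wrist_torque'])
E
```

```text
[-0.06335313 -0.00104938  0.17750492] [ 0.30194191  0.11491225 -0.32359415] [ 0.02635653  0.00645108 -0.03146691]
```

>>> step_arm(delta_pos=[[0,0.003,0.01],[0,0.003,0.02],[0,0.003,0.022],[0,0.003,0.022]], rot=[[0,0,0],[0,0,0],[0,0,0],[0,0,0]], gripper=[-0.4,-0.4,-0.4,-0.4])

```text
time_s: 21.28
tool_pos: [0.618, -0.1422, 0.1734]
tool_rot: [180.0, 0.0, -177.7]
force: [-1.3, 0.8, 0.3]
grip_width: 0.034
grasp_force: 12.0
```

>>> step_arm(delta_pos=[[0,0,0.003],[0,0,0.005],[0,0,0.005]], rot=[[0,0,0],[0,0,0],[0,0,0]], gripper=[-0.4,-0.4,-0.4])

```text
time_s: 21.65
tool_pos: [0.6181, -0.1423, 0.1723]
tool_rot: [180.0, 0.0, -177.7]
force: [0.0, 0.4, -1.0]
grip_width: 0.0341
grasp_force: 12.0
```

>>> step_arm(delta_pos=[[0,0,0.003],[0,0,0.005],[0,0,0.005]], rot=[[0,0,0],[0,0,0],[0,0,0]], gripper=[-0.4,-0.4,-0.4])

```text
time_s: 22.02
tool_pos: [0.6181, -0.1423, 0.1714]
tool_rot: [180.0, 0.0, -177.7]
force: [0.4, -0.4, -0.1]
grip_width: 0.034
grasp_force: 12.0
```

>>> step_arm(delta_pos=[[0,0,0.003],[0,0,0.005],[0,0,0.005]], rot=[[0,0,0],[0,0,0],[0,0,0]], gripper=[-0.4,-0.4,-0.4])

```text
time_s: 22.4
tool_pos: [0.6181, -0.1424, 0.1707]
tool_rot: [180.0, 0.0, -177.7]
force: [-0.2, -0.6, 1.8]
grip_width: 0.0339
grasp_force: 12.0
```

>>> step_arm(delta_pos=[[0,0,-0.003],[0,0,-0.003],[0,0,-0.003],[0,0,-0.003],[0,0,-0.05],[0,0,-0.1],[0.07,0,-0.107],[0.16,0,-0.11],[0.16,0,-0.11],[0.16,0,-0.11],[0.16,0,-0.11],[0.16,0,-0.11]], rot=[[0,0,0],[0,0,0],[0,0,0],[0,0,0],[0,0,0],[0,0,0],[0,0,0],[0,0,0],[0,0,0],[0,0,0],[0,0,0],[0,0,0]], gripper=[-0.15,0.1,0.3,0.5,0.5,0.5,0.5,0,-0.3,-0.586,-0.586,-0.586])

```text
time_s: 23.9
tool_pos: [0.5864, -0.1435, 0.1922]
tool_rot: [-180.0, -0.0, -177.7]
force: [0.2, -0.3, -0.5]
grip_width: 0.024
grasp_force: 0.0
```

```bash
python3 - <<'E'
from h import *
o=env.get_obs();print(L(SPARE,o['tool_pos']),o['force'],o['grip_width'])
for x in(-.060,-.056):go(W(SPARE,[x,0,.1985]),182.2)
E
```

```text
[-0.09571725 -0.0007047   0.19220421] [ 0.21842368 -0.26144333 -0.52465859] 0.023957431437257155
dpos [-0.1786  0.0028  0.0085] rot [-0.0002 -0.0001  0.0017]
dpos [-0.1986  0.0027  0.0085] rot [-0.0002 -0.0001  0.0017]
```

>>> step_arm(delta_pos=[[0,0.003,0],[-0.03,0.003,0.002],[-0.06,0.003,0.003],[-0.085,0.003,0.004],[-0.105,0.003,0.006],[-0.125,0.003,0.007],[-0.145,0.003,0.008],[-0.165,0.003,0.009],[-0.183,0.003,0.009],[-0.183,0.003,0.009]], rot=[[0,0,0],[0,0,0],[0,0,0],[0,0,0],[0,0,0],[0,0,0],[0,0,0],[0,0,0],[0,0,0],[0,0,0]], gripper=[-0.586,-0.586,-0.586,-0.586,-0.586,-0.586,-0.586,-0.586,-0.586,-0.586])

```text
time_s: 25.15
tool_pos: [0.623, -0.1414, 0.1906]
tool_rot: [-180.0, 0.0, -177.7]
force: [-0.2, 0.0, -1.2]
grip_width: 0.0181
grasp_force: 0.0
```

>>> step_arm(delta_pos=[[-0.005,0,0],[-0.01,0,0],[-0.01,0,0]], rot=[[0,0,0],[0,0,0],[0,0,0]], gripper=[-0.586,-0.586,-0.586])

```text
time_s: 25.52
tool_pos: [0.6247, -0.1414, 0.1906]
tool_rot: [180.0, 0.0, -177.7]
force: [-1.1, -0.3, 0.2]
grip_width: 0.0181
grasp_force: 0.0
```

>>> step_arm(delta_pos=[[-0.003,0,0],[-0.006,0,0],[-0.006,0,0]], rot=[[0,0,0],[0,0,0],[0,0,0]], gripper=[-0.586,-0.586,-0.586])

```text
time_s: 25.9
tool_pos: [0.6258, -0.1414, 0.1905]
tool_rot: [180.0, -0.0, -177.7]
force: [-0.2, -1.1, -0.4]
grip_width: 0.0181
grasp_force: 0.2
```

>>> step_arm(delta_pos=[[-0.003,0,0],[-0.005,0,0],[-0.005,0,0]], rot=[[0,0,0],[0,0,0],[0,0,0]], gripper=[-0.586,-0.586,-0.586])

```text
time_s: 26.28
tool_pos: [0.6261, -0.1414, 0.1904]
tool_rot: [180.0, -0.1, -177.7]
force: [-3.4, 0.3, 1.4]
grip_width: 0.0185
grasp_force: 1.8
```

>>> step_arm(delta_pos=[[0.05,0,0],[0.1,0,-0.02],[0.1,0,-0.25],[0.1,0,-0.5],[0.1,0.2,-0.5],[0.1,0.45,-0.5],[0.1,0.7,-0.5],[0.1,0.98,-0.5],[0.1,0.98,-0.5],[0.1,0.98,-0.5]], rot=[[0,0,0],[0,0,0],[0,0,0],[0,0,0],[0,0,0.03],[0,0,0.07],[0,0,0.1],[0,0,0.127],[0,0,0.127],[0,0,0.127]], gripper=[-0.586,-0.586,0,1,1,1,1,1,1,1])

```text
time_s: 27.52
tool_pos: [0.5987, 0.0532, 0.291]
tool_rot: [180.0, 0.1, 171.4]
force: [-0.2, -0.6, -0.4]
grip_width: 0.0853
grasp_force: 0.0
```

```bash
python3 - <<'E'
from h import *
go(W(FULL,[-.052,0.001,.235]),171.2)
E
```

```text
dpos [0.041  0.4728 0.3201] rot [0.     0.0007 0.0028]
```

>>> step_arm(delta_pos=[[0.04,0.25,0],[0.04,0.473,0.1],[0.04,0.473,0.3],[0.04,0.473,0.3],[0.04,0.473,0.3]], rot=[[0,0,0.003],[0,0,0.003],[0,0,0.003],[0,0,0.003],[0,0,0.003]], gripper=[1,1,1,1,1])

```text
time_s: 28.15
tool_pos: [0.6061, 0.1461, 0.2323]
tool_rot: [180.0, 0.1, 171.0]
force: [0.9, 0.2, 0.4]
grip_width: 0.0869
grasp_force: 0.0
```

```bash
python3 - <<'E'
from h import *
go(W(FULL,[-.052,0.001,.185]),171.2)
# ladder ridge check with the wrist image: bright plywood rows in the rod column
c=shot('wrist','w5')
for x in(-.045,-.049,-.053,-.057): print(x,proj(c,W(FULL,[x,0,.2003])),proj(c,W(FULL,[x,.012,.1975])))
u=int(proj(c,W(FULL,[-.052,.012,.1975]))[0]);print(u)
for v in range(230,330,3): print(v,c['img'][v,u].tolist(),c['img'][v,u-12].tolist())
E
```

```text
dpos [0.0084 0.0078 0.2767] rot [ 0.0003  0.0014 -0.0027]
-0.045 [278.21242075 251.03050421] [297.73955056 249.09087726]
-0.049 [278.18589252 244.89476988] [297.82018889 243.02712515]
-0.053 [278.15906849 238.69061791] [297.90171421 236.8966732 ]
-0.057 [278.13194367 232.41689752] [297.98414126 230.69841481]
297
230 [162, 137, 103] [182, 155, 116]
233 [242, 223, 166] [211, 176, 133]
236 [240, 221, 165] [236, 211, 157]
239 [241, 220, 165] [236, 213, 157]
242 [240, 219, 163] [234, 211, 156]
245 [147, 146, 138] [222, 192, 144]
248 [140, 144, 140] [119, 118, 115]
251 [136, 138, 135] [121, 119, 118]
254 [142, 143, 140] [123, 120, 117]
257 [102, 149, 134] [120, 121, 118]
260 [94, 161, 139] [78, 79, 75]
263 [88, 154, 136] [69, 70, 65]
266 [80, 95, 90] [74, 75, 72]
269 [75, 75, 70] [71, 72, 71]
272 [86, 84, 83] [78, 76, 76]
275 [86, 87, 84] [92, 93, 90]
278 [101, 101, 96] [98, 98, 94]
281 [108, 107, 105] [107, 107, 104]
284 [112, 111, 109] [115, 115, 110]
287 [118, 115, 113] [120, 120, 120]
290 [123, 123, 120] [120, 121, 121]
293 [126, 125, 124] [124, 123, 121]
296 [126, 124, 123] [124, 126, 123]
299 [119, 117, 114] [119, 117, 115]
302 [110, 108, 108] [110, 109, 106]
305 [127, 129, 126] [143, 144, 142]
308 [129, 127, 125] [144, 145, 143]
311 [123, 125, 121] [119, 115, 113]
314 [124, 125, 120] [122, 120, 117]
317 [123, 123, 119] [195, 192, 189]
320 [124, 125, 122] [245, 244, 243]
323 [120, 121, 117] [244, 243, 242]
326 [120, 120, 118] [244, 243, 242]
329 [119, 120, 118] [244, 243, 243]
```

>>> step_arm(delta_pos=[[0.008,0.008,0.08],[0.008,0.008,0.18],[0.008,0.008,0.27],[0.008,0.008,0.27],[0.008,0.008,0.27],[0.008,0.008,0.27],[0.008,0.008,0.27],[0.008,0.008,0.27],[0.008,0.008,0.27],[0.008,0.008,0.27]], rot=[[0,0,-0.003],[0,0,-0.003],[0,0,-0.003],[0,0,-0.003],[0,0,-0.003],[0,0,-0.003],[0,0,-0.003],[0,0,-0.003],[0,0,-0.003],[0,0,-0.003]], gripper=[1,1,1,0.5,0,-0.2,-0.4,-0.4,-0.4,-0.4], squeeze=12)

```text
time_s: 29.45
tool_pos: [0.6038, 0.1498, 0.1768]
tool_rot: [-180.0, 0.0, 171.4]
force: [-0.3, -0.4, 1.8]
grip_width: 0.0348
grasp_force: 11.4
```

```bash
python3 - <<'E'
from h import *
o=env.get_obs();print(L(FULL,o['tool_pos']),o['force'],o['grip_width'],o['grasp_force'])
E
```

```text
[-0.05323433  0.00272519  0.17675427] [-0.29231335 -0.44853514  1.8380496 ] 0.034820018757943605 11.432586387963966
```

>>> step_arm(delta_pos=[[0,0,0],[0,0,0],[0,-0.005,-0.015],[0,-0.008,-0.027],[0,-0.008,-0.027]], rot=[[0,0,0],[0,0,0],[0,0,0],[0,0,0],[0,0,0]], gripper=[-0.4,-0.4,-0.4,-0.4,-0.4])

```text
time_s: 30.08
tool_pos: [0.6036, 0.149, 0.1822]
tool_rot: [180.0, 0.0, 171.4]
force: [0.7, 0.7, -0.6]
grip_width: 0.0353
grasp_force: 11.4
```

>>> step_arm(delta_pos=[[0.06,0,0],[0.12,0,0],[0.18,0,0],[0.24,0,0],[0.3,0,0],[0.36,0,-0.003],[0.41,0,-0.018],[0.46,0,-0.033],[0.51,0,-0.036],[0.57,0,-0.04],[0.65,0,-0.05],[0.72,0,-0.1],[0.72,0,-0.15]], rot=[[0,0,0],[0,0,0],[0,0,0],[0,0,0],[0,0,0],[0,0,0],[0,0,0],[0,0,0],[0,0,0],[0,0,0],[0,0,0],[0,0,0],[0,0,0]], gripper=[-0.4,-0.4,-0.4,-0.4,-0.4,-0.4,-0.4,-0.4,-0.4,-0.4,-0.4,-0.4,-0.4])

```text
time_s: 31.7
tool_pos: [0.4601, 0.1706, 0.2123]
tool_rot: [180.0, -0.0, 171.5]
force: [0.6, -0.4, -0.5]
grip_width: 0.035
grasp_force: 11.4
```

```bash
python3 - <<'E'
from h import *
o=env.get_obs();print(o['force'],np.degrees(0))
go(W(DESK,[0.0015,0,.24]),188.2)
go(W(DESK,[0.0015,0,.24]),173.2)
print(o['qpos'])
E
```

```text
[ 0.63742567 -0.36645531 -0.54204657] 0.0
dpos [ 0.1052  0.7839 -0.0978] rot [ 0.0006 -0.0003 -0.1943]
dpos [ 0.1052  0.7839 -0.0978] rot [ 0.0006 -0.0004 -0.0198]
[-65.58802775  -2.00390924  41.79796284 108.12119995   1.33189451
  73.3812855   57.31309057]
```

>>> step_arm(delta_pos=[[0.02,0.15,-0.1],[0.05,0.4,-0.15],[0.1,0.65,-0.1],[0.105,0.784,-0.098],[0.105,0.784,-0.098],[0.105,0.784,-0.098],[0.105,0.784,-0.098]], rot=[[0,0,0],[0,0,-0.05],[0,0,-0.12],[0,0,-0.194],[0,0,-0.194],[0,0,-0.194],[0,0,-0.194]], gripper=[-0.4,-0.4,-0.4,-0.4,-0.4,-0.4,-0.4])

```text
time_s: 32.58
tool_pos: [0.4644, 0.3269, 0.232]
tool_rot: [180.0, 0.0, -172.1]
force: [-0.7, 0.1, -0.8]
grip_width: 0.0353
grasp_force: 11.4
```

```bash
python3 - <<'E'
from h import *
s=shot('side','s6');c=shot('wrist','w6');t=shot('top','t6');o=env.get_obs();print(o['force'],L(DESK,o['tool_pos']),o['tool_rot'],o['grip_width'])
q=proj(s,o['tool_pos']-[0,0,.1]);print('side',q,'top',proj(t,o['tool_pos']),'wrist',proj(c,o['tool_pos']-[0,0,.1]))
x,y=int(q[0]),int(q[1])-0
a=cv2.resize(s['img'][max(0,y-60):y+60,x-40:x+40,::-1],(400,600),interpolation=cv2.INTER_CUBIC)
b=cv2.resize(c['img'][60:360,180:380,::-1],(400,600),interpolation=cv2.INTER_CUBIC)
cv2.imwrite('pics/c6.png',np.hstack([a,b]));print(x,y)
E
```

```text
[-0.37450283 -0.23920926 -0.13382276] [ 0.00286748 -0.00137303  0.23191411] [ 1.79961067e+02  1.46562960e-02 -1.72001102e+02] 0.03491069983549981
side [190.69316877 156.274752  ] top [131.6178213  234.44616609] wrist [277.63226973 210.19376273]
190 156
```

View pics/c6.png

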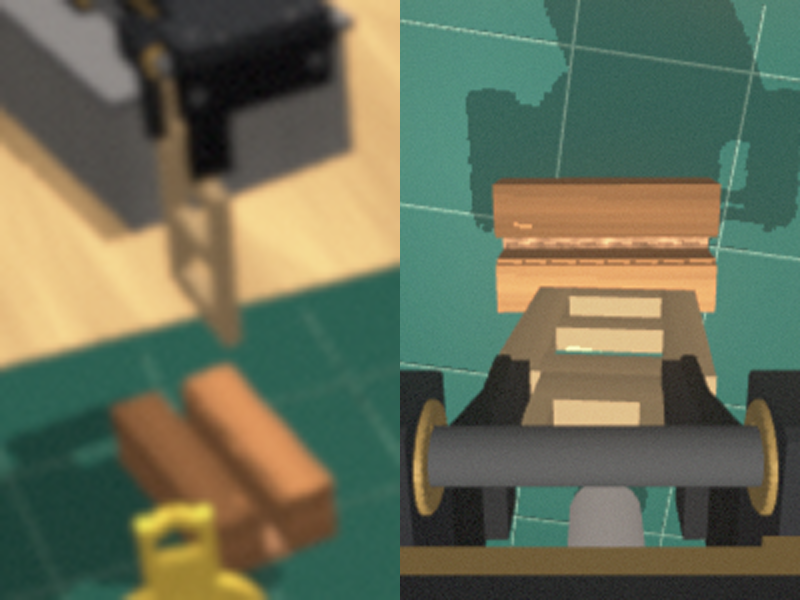

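```bash
python3 - <<'E'
from h import *
c=load('w6');o=env.get_obs();R=Rn.from_euler('xyz',o['tool_rot'],degrees=True);p0=o['tool_pos']
C=lambda x,y:(180+(x-400)/2,60+y/2)
for q in [(540,288),(697,293),(569,297),(663,300),(557,328),(663,330),(523,375),(715,374)]:
    a,d=ray(c,*C(*q)); a=R.inv().apply(a-p0);d=R.inv().apply(d);print(q,np.round((a-d*a[0]/d[0])*1000,1))
for q in [(494,182),(719,181),(716,311),(497,312),(502,237),(718,236),(500,262),(716,260)]:
    p=atz(c,*C(*q),.038);print(q,np.round(L(DESK,p)*1000,1),np.round(R.inv().apply(p-p0)*1000,1))
E
```

```text
(540, 288) [  0.  -23.8 118.9]
(697, 293) [  0.   42.3 110.7]
(569, 297) [  0.  -10.8 105. ]
(663, 300) [  0.   27.1 100.5]
(557, 328) [  0.  -13.5  66. ]
(663, 330) [ 0.  23.5 63.7]
(523, 375) [  0.  -21.   24.2]
(715, 374) [ 0.  34.6 24.7]
(494, 182) [-34.3 -54.2  38. ] [ 37.  -53.1 193.9]
(719, 181) [-34.2  63.7  38. ] [ 37.4  64.8 193.9]
(716, 311) [37.2 65.4 38. ] [-34.   66.7 194. ]
(497, 312) [ 37.1 -55.9  38. ] [-34.4 -54.5 193.9]
(502, 237) [ -5.  -51.3  38. ] [  7.8 -50.  193.9]
(718, 236) [-5.  64.5 38. ] [  8.1  65.8 194. ]
(500, 262) [  8.7 -52.9  38. ] [ -6.  -51.7 193.9]
(716, 260) [ 8.2 64.1 38. ] [ -5.1  65.3 194. ]
```

```bash
python3 - <<'E'
from h import *
c=load('w6');s=load('s6');o=env.get_obs();R=Rn.from_euler('xyz',o['tool_rot'],degrees=True);p0=o['tool_pos']
C=lambda x,y:(180+(x-400)/2,60+y/2); S=lambda x,y:(150+x/5,96+y/5)
for a,b in [((540,288),(228,343)),((697,293),(176,277))]:
    p,e=tri(c,C(*a),s,S(*b));print(np.round(R.inv().apply(p-p0)*1000,1),e)
for y in(-24,42): print('expected side px at x=0',(proj(s,p0+R.apply([0,y/1000,.115]))-[150,96])*5)
E
```

```text
[  0.7 -23.4 111.9] 0.002451261282316715
[ -2.1  42.2 111.7] 0.003658086656522896
expected side px at x=0 [228.13971812 349.14232464]
expected side px at x=0 [169.87788101 285.06161217]
```

>>> step_arm(delta_pos=[[0.01,0.03,0],[0.01,0.03,0.1],[0.01,0.03,0.2],[0.01,0.03,0.3],[0.01,0.03,0.3],[0.01,0.03,0.3]], rot=[[0.03,0,0.002],[0.058,0,0.002],[0.058,0,0.002],[0.058,0,0.002],[0.058,0,0.002],[0.058,0,0.002]], gripper=[-0.4,-0.4,-0.4,-0.4,-0.4,-0.4])

```text
time_s: 33.48
tool_pos: [0.4611, 0.3339, 0.1716]
tool_rot: [-175.0, 0.0, -172.1]
force: [0.7, 0.8, -0.1]
grip_width: 0.0346
grasp_force: 11.4
```

```bash
python3 - <<'E'
from h import *
o=env.get_obs();c=shot('wrist','w7');R=Rn.from_euler('xyz',o['tool_rot'],degrees=True);p0=o['tool_pos']
print(o['force'],o['tool_rot'],L(DESK,p0))
# desk-stand edges along columns either side of the ladder, in tool plane
for u in (238,242,330,334):
    col=c['img'][60:260,u].astype(int); g=np.abs(np.diff(col.sum(1)))
    vs=[v+60 for v in range(len(g)) if g[v]>60]
    print(u,vs,[ (np.round(L(DESK,atz(c,u,v+.5,.038))*1000,1)[:2].tolist()) for v in vs][:14])
E
```

```text
[ 0.67923979  0.8259338  -0.13675169] [-1.74993880e+02  1.85328815e-02 -1.72086278e+02] [0.00086579 0.00532965 0.17163164]
238 [73, 75, 110, 161, 192, 194, 197, 198, 204, 205, 207, 209, 221, 222, 239] [[-105.9, -38.0], [-104.4, -38.1], [-76.7, -39.2], [-33.5, -40.8], [-5.3, -41.9], [-3.5, -42.0], [-0.7, -42.1], [0.3, -42.1], [6.0, -42.4], [6.9, -42.4], [8.8, -42.5], [10.7, -42.6], [22.4, -43.0], [23.4, -43.0]]
242 [74, 76, 111, 161, 192, 197, 198, 204, 205, 206, 207, 208, 209, 214, 215, 239] [[-105.1, -34.7], [-103.6, -34.8], [-75.9, -35.8], [-33.5, -37.3], [-5.4, -38.3], [-0.7, -38.4], [0.2, -38.5], [5.9, -38.7], [6.8, -38.7], [7.8, -38.7], [8.8, -38.8], [9.7, -38.8], [10.7, -38.8], [15.5, -39.0]]
330 [86, 88, 162, 193, 194, 196, 199, 206, 207, 209, 211] [[-94.9, 37.3], [-93.4, 37.4], [-33.1, 39.6], [-5.7, 40.7], [-4.8, 40.7], [-2.9, 40.8], [-0.2, 40.9], [6.3, 41.1], [7.2, 41.1], [9.1, 41.2], [10.9, 41.3]]
334 [87, 162, 194, 196, 199, 206, 207, 209, 211, 247, 248, 252, 253, 254, 255] [[-94.1, 40.6], [-33.2, 43.0], [-4.8, 44.2], [-3.0, 44.3], [-0.3, 44.4], [6.2, 44.6], [7.1, 44.7], [9.0, 44.8], [10.9, 44.8], [45.6, 46.3], [46.6, 46.3], [50.6, 46.5], [51.6, 46.5], [52.6, 46.5]]
```

```bash
python3 - <<'E'
from h import *
o=env.get_obs();R=Rn.from_euler('xyz',o['tool_rot'],degrees=True)
print(R.inv().apply([0,0,-.0265])/.2,R.inv().apply([0,0,-.01])/.2)
E
```

```text
[0.00013433 0.01146796 0.13200272] [5.06906811e-05 4.32753231e-03 4.98123468e-02]
```

>>> step_arm(delta_pos=[[0,0.003,0.035],[0,0.006,0.07],[0,0.009,0.1],[0,0.011,0.132],[0,0.011,0.132]], rot=[[0,0,0],[0,0,0],[0,0,0],[0,0,0],[0,0,0]], gripper=[-0.4,-0.4,-0.4,-0.4,-0.4])

```text
time_s: 34.15
tool_pos: [0.4606, 0.3336, 0.1444]
tool_rot: [-175.0, -0.0, -172.1]
force: [-1.0, -0.8, -0.4]
grip_width: 0.0349
grasp_force: 11.4
```

>>> step_arm(delta_pos=[[0,0.002,0.02],[0,0.004,0.045],[0,0.006,0.07],[0,0.006,0.07]], rot=[[0,0,0],[0,0,0],[0,0,0],[0,0,0]], gripper=[-0.4,-0.4,-0.4,-0.4])

```text
time_s: 34.65
tool_pos: [0.4606, 0.3337, 0.1305]
tool_rot: [-175.0, -0.0, -172.1]
force: [-0.0, -1.1, -1.2]
grip_width: 0.0347
grasp_force: 11.4
```

>>> step_arm(delta_pos=[[0,0.001,0.015],[0,0.003,0.03],[0,0.004,0.04],[0,0.004,0.045],[0,0.004,0.045]], rot=[[0,0,0],[0,0,0],[0,0,0],[0,0,0],[0,0,0]], gripper=[-0.4,-0.4,-0.4,-0.4,-0.4])

```text
time_s: 35.28
tool_pos: [0.461, 0.3339, 0.122]
tool_rot: [-175.0, 0.0, -172.1]
force: [0.3, 0.2, -0.3]
grip_width: 0.0352
grasp_force: 11.4
```

>>> step_arm(delta_pos=[[0,0,0.005],[0,0,0.01],[0,0,0.01]], rot=[[0,0,0],[0,0,0],[0,0,0]], gripper=[-0.4,-0.4,-0.4])

```text
time_s: 35.65
tool_pos: [0.4609, 0.3337, 0.1199]
tool_rot: [-175.0, 0.0, -172.1]
force: [0.8, 0.1, 0.5]
grip_width: 0.0351
grasp_force: 11.4
```

>>> step_arm(delta_pos=[[0,0,0.004],[0,0,0.006],[0,0,0.006]], rot=[[0,0,0],[0,0,0],[0,0,0]], gripper=[-0.4,-0.4,-0.4])

```text
time_s: 36.02
tool_pos: [0.461, 0.3336, 0.1188]
tool_rot: [-175.0, 0.0, -172.1]
force: [0.8, -0.4, -0.8]
grip_width: 0.0352
grasp_force: 11.4
```

>>> step_arm(delta_pos=[[0,0,0.003],[0,0,0.005],[0,0,0.005]], rot=[[0,0,0],[0,0,0],[0,0,0]], gripper=[-0.4,-0.4,-0.4])

```text
time_s: 36.4
tool_pos: [0.461, 0.3335, 0.1178]
tool_rot: [-175.0, 0.0, -172.1]
force: [1.0, -0.0, -0.5]
grip_width: 0.0351
grasp_force: 11.4
```

>>> step_arm(delta_pos=[[0,0,0.003],[0,0,0.006],[0,0,0.006]], rot=[[0,0,0],[0,0,0],[0,0,0]], gripper=[-0.4,-0.4,-0.4])

```text
time_s: 36.78
tool_pos: [0.4613, 0.3335, 0.1169]
tool_rot: [-175.0, 0.0, -172.1]
force: [-0.5, -1.4, 0.9]
grip_width: 0.0351
grasp_force: 11.4
```

>>> step_arm(delta_pos=[[0,0,0.003],[0,0,0.005],[0,0,0.005]], rot=[[0,0,0],[0,0,0],[0,0,0]], gripper=[-0.4,-0.4,-0.4])

```text
time_s: 37.15
tool_pos: [0.4614, 0.3334, 0.1161]
tool_rot: [-175.0, 0.1, -172.1]
force: [-0.2, -1.1, 5.5]
grip_width: 0.0349
grasp_force: 11.5
```

>>> step_arm(delta_pos=[[0,0,-0.002],[0,0,-0.003],[0,0,-0.003],[0,0,-0.003],[0,0,-0.003],[0,0,-0.003],[0,0,-0.003]], rot=[[0,0,0],[0,0,0],[0,0,0],[0,0,0],[0,0,0],[0,0,0],[0,0,0]], gripper=[-0.18,-0.15,-0.1,0,0.2,0.5,0.5])

```text
time_s: 38.02
tool_pos: [0.461, 0.3334, 0.1162]
tool_rot: [-175.0, 0.0, -172.1]
force: [0.3, 1.1, -0.6]
grip_width: 0.062
grasp_force: 0.0
```

>>> step_arm(delta_pos=[[0,0,-0.1],[0,0,-0.3],[0,0,-0.55],[0,0,-0.7],[0,0,-0.7]], rot=[[0,0,0],[0,0,0],[0,0,0],[-0.03,0,0],[-0.058,0,0]], gripper=[0.7,0.7,0.7,0.7,0.7])

```text
time_s: 38.65
tool_pos: [0.4606, 0.346, 0.2581]
tool_rot: [179.7, 0.2, -172.1]
force: [1.3, -0.4, -0.4]
grip_width: 0.0743
grasp_force: 0.0
```

```bash
python3 - <<'E'
from h import *
o=env.get_obs();print(o['force'],o['tool_pos'],o['tool_rot'])
c=shot('wrist','w8');s=shot('side','s8');t=shot('top','t8')
# predicted ladder outline (upright, seated) vs plywood-coloured pixels in side and wrist views
def P(x,y,z): return W((DESK[0],DESK[1]),[x+.0018,y+.005,z])
for n,im in(('side',s),('wrist',c)):
    print(n,[np.round(proj(im,P(0,y,z)),0).tolist() for y,z in[(-.017,.138),(.017,.138),(-.032,.06),(.032,.06),(0,.142)]])
    print('centre',proj(im,P(0,0,.09)))
im=c['img'].astype(int);m=((im[:,:,0]>200)&(im[:,:,0]-im[:,:,2]>45)&(im[:,:,1]>175)).astype(np.uint8)
n,l,st,ce=cv2.connectedComponentsWithStats(m)
for i in range(1,n):
    if st[i,4]>15: 
        print(st[i].tolist(),np.round(ce[i]),cv2.minAreaRect(np.argwhere(l==i)[:,::-1].astype(np.float32)))
E
```

```text
[ 1.34893465 -0.41603689 -0.44481474] [0.46063673 0.34597089 0.25813223] [ 179.68228931    0.21855075 -172.10057161]
side [[192.0, 157.0], [186.0, 150.0], [198.0, 184.0], [187.0, 171.0], [189.0, 152.0]]
centre [190.89186737 168.4344169 ]
wrist [[242.0, 203.0], [282.0, 203.0], [235.0, 184.0], [294.0, 184.0], [262.0, 204.0]]
centre [263.84220943 190.30467703]
[9, 0, 237, 36, 4197] [159.  12.] ((129.33251953125, 1.9498786926269531), (238.5808868408203, 33.72272872924805), 8.530765533447266)
[310, 0, 250, 273, 40169] [464. 109.] ((434.49993896484375, 135.99996948242188), (248.99996948242188, 271.99993896484375), 0.0)
[128, 69, 17, 20, 171] [136.  78.] ((135.49058532714844, 77.71698760986328), (8.54731559753418, 21.756799697875977), 29.05460548400879)
[100, 83, 15, 43, 405] [107. 104.] ((106.28326416015625, 103.91311645507812), (12.21363353729248, 41.454158782958984), 6.911227226257324)
[114, 94, 11, 24, 196] [119. 105.] ((119.11882019042969, 105.31188201904297), (8.855831146240234, 23.482877731323242), 5.7105937004089355)
[0, 106, 27, 24, 105] [ 12. 115.] ((13.829267501831055, 116.463417
[... 541 characters left out ...]
432983398438), (3.9834558963775635, 12.63716983795166), 74.05460357666016)
[227, 174, 7, 4, 17] [230. 176.] ((230.076904296875, 175.6154022216797), (2.773500919342041, 5.54700231552124), 56.3099365234375)
[251, 175, 30, 3, 85] [266. 176.] ((265.5, 176.0), (2.0, 29.0), 90.0)
[294, 174, 7, 3, 18] [297. 175.] ((297.0, 175.0), (2.0, 6.0), 90.0)
[249, 180, 33, 5, 162] [265. 182.] ((265.0, 182.0), (4.0, 32.0), 90.0)
[215, 188, 35, 20, 392] [233. 197.] ((232.0, 197.5), (34.0, 19.0), 0.0)
[264, 188, 53, 21, 650] [292. 200.] ((290.0, 198.0), (20.0, 52.0), 90.0)
[252, 192, 23, 5, 100] [263. 194.] ((263.0, 194.0), (4.0, 22.0), 90.0)
[362, 320, 19, 13, 98] [368. 329.] ((371.0, 326.0), (18.0, 12.0), 0.0)
```

```bash
python3 - <<'E'
from h import *
c=load('w8');t=load('t8')
for z in(.088,.098,.108): print(z,[np.round(proj(c,W(DESK,[.0018,.005+y,z])),1) for y in(-.03,.03)])
im=t['img'].astype(int);m=((im[:,:,0]>150)&(im[:,:,0]-im[:,:,2]>40)&(im[:,:,1]>120)).astype(np.uint8)
m[:, :310]=0; m[:,365:]=0; m[:125]=0; m[215:]=0
v,u=np.nonzero(m)
h=np.bincount(v,minlength=420);print([(i,int(h[i])) for i in range(420) if h[i]],u.min(),u.max())
for x in(-.03,-.038,-.046,-.054): print(x,proj(t,W(SPARE,[x,0,.195])),proj(t,W(SPARE,[x,.04,.12])))
E
```

```text
0.088 [array([234.1, 190.1]), array([293.7, 189.6])]
0.098 [array([232.9, 192.4]), array([294.2, 192. ])]
0.108 [array([231.6, 194.9]), array([294.8, 194.4])]
[(154, 2), (155, 13), (156, 13), (157, 13), (158, 13), (159, 14), (160, 12), (161, 3), (162, 11), (163, 15), (164, 18), (165, 17), (166, 9), (171, 16), (172, 3)] 324 357
-0.03 [343.11036473 153.72196686] [322.08000855 162.54588219]
-0.038 [343.34288306 157.08344994] [322.27641444 165.71158361]
-0.046 [343.57591847 160.45240831] [322.47323042 168.8838952 ]
-0.054 [343.80947269 163.82886693] [322.67045781 172.06283768]
```

```bash
python3 -c "
from cell import env
print(env.sign_off())"
```

```text
the job is handed in; nothing more can be done
None
```

The job is handed in, at about 39 s of the 72 s allowed: the round template was pushed back to the spare hook's collar and the square one pushed up against it, each confirmed by feel. The ladder-shaped template stands in the desk stand's slot; it touched the cork floor at 5.5 N, and its rungs looked level in the last wrist picture.

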